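Clamp a donated telescoping pointer and hold it drawn to the length mark

ROBOT

A 6-joint arm with a two-finger parallel gripper is mounted at the origin on the work surface. World frame = base frame: x ahead of the robot, y to its left, z up, the work surface at z = 0. Lengths are in mm, angles in rad, forces in N, time in s.
With the tool pointing down it reaches from about 300 to 775 mm from the base axis. Payload 14.6 kg.
Tool frame: the origin (TCP) lies between the finger pads; the fingertips stand manip.tip_reach ahead of it and the grasp point (between the pads) lies 5 mm behind it (manip.tip_reach is the distance from the TCP to the fingertips, in mm); z points along the fingers, y is the line along which they close (so a half turn about z gives the same grasp; the last joint's range is limited). The gripper opens to 94 mm and grips with 3 to 60 N. Pads are 16 mm wide; open, the fingers measure 119 mm over their backs; the gripper's body (75 mm by 177 mm) begins 78 mm behind the grasp point.
Start: joints at [1.257, 0.3, 1.521, -0, 1.321, -0.067], TCP at [134.364, 533.325, 219.446] pointing down, gripper open.
Joint ranges: [-3.03, 3.03], [-0.79, 2.21], [0.23, 2.52], [-1.04, 4.18], [0, 3.07], [-2.55, 2.55]. Speed limits (rad/s): [2.22, 2.22, 2.57, 3.14, 3.14, 3.14].

INTERFACE

Orientations are given as [roll, pitch, yaw] about the fixed x, y, z axes, in that order (R = Rz(yaw) Ry(pitch) Rx(roll)).
In Python, from cell import manip gives the robot as it stands. The module is installed in compiled form; this text tells all that it offers.
- The arm moves only by the shell command python3 -m creep 'ROWS' [FORCE]. ROWS is JSON, a list of rows, each a list of 3 entries, a list of its own where there are three numbers: the opening, from -1 (shut) to 1 (fully open), then the shift along the tool's x, y, z in cm, then the turn about the tool's z in units of 5 degrees (1.0 is 5 degrees). In form: [[grip, [tx, ty, tz], roll], ...]. A call has 1 to 12 rows; each row is the pose to reach, as a shift and turn from the pose commanded when the call began, along the tool's axes at that moment; what a row does not reach only later rows make up. A row lasts 1/10 s, in which the tool goes at most 50 mm and 8.59 degrees, less where a joint would pass 70% of its speed; a pose out of reach is approached as far as the arm can. A call with a gripper value outside its range is refused whole. The fingers move at their own pace and stop on an object; FORCE is the grip in N (left out, the last holds). Time passes only in rows, so rows that repeat a pose let the fingers close. It gives the time, the measured TCP pose, the force, the opening and the grip force at its end, in the units of the state.
- manip.read_state(): the state, without advancing time (a new reading comes with each control period).
- manip.camera(name): name is "scene" or "top" or "wrist"; returns the picture (400x640x3 uint8, red, green, blue); there is no depth.
- manip.camera_params(name): a dict with "fovy" (degrees; the focal length in pixels is half the picture's height over the tangent of half this angle, whatever the lens; pixels are square), "cx", "cy" (the principal point, pixels), "k1" (the pictures are not rectified: a ray, as slopes to the right and down, at radius r is drawn at 1 + k1 r^2 times it, then the intrinsics apply), "origin" and "attitude" of the camera in the world. Camera axes: x right, y down, z forward; pixel columns grow to the right and rows downward; lengths in mm; the calibration is good to about 2 mm. A picture is of the moment at which its call begins: read the wrist's pose just before it. camera_params takes no time and is no camera call; for the wrist camera it gives the pose at the moment of the call.
- manip.sign_off(): hands the job in; it is judged then, once.
The state is a dict: "clock": time; "joints": joint angles; "qd": joint speeds; "effort": joint torques, N m; "eef_pos": TCP position; "eef_rot": TCP orientation; "wrist_force": force on the tool from outside, world axes, zero at the start; "moment": the same for the moment, N m; "finger_gap": finger opening in mm; "finger_force": force on a finger pad.
Only numpy, scipy, OpenCV 4.12 (cv2) and the standard library are available. Lean on these libraries where they do the work, as an engineer would, in place of code of your own. Each camera call takes 0.05 s, during which the arm holds its last target. There are 200 camera calls.

TASK

A donated telescoping pointer lies in the test cradle on the pricing counter: first swing the cradle's open hold-down clamp fully down over its tube. Then pull the pointer's sprung rod out by its wooden handle until the round disc at the handle's end is right above the raised mark bar that crosses the board, and finish while still holding it there, since the inner spring would draw it back. Keep the pointer in its cradle and leave everything else on the counter where it is.

Things in the scene. Friction and masses are not known exactly. Their poses are not given: they have to be found in the camera images.
- bench: Fixed test cradle: plywood board 140 (x) by 420 (y) by 12 mm with two aluminium saddles (60 mm wide, 79 high, at y = 0 and 100 mm) carrying the pointer's tube. Origin: table top under the tube axis at the front saddle; the board spans y = -260 to 160 mm. y is parallel to the tube, the rod comes out towards -y, z up. Hinge posts at x 45, y 24 and 76 mm, 100 high. Place and yaw vary.
- clamp (a joint): Hold-down clamp: flat steel strap 100 x 36 x 8 mm, hinged at the bench's +x side about bench y. 0 = fully down, level across the tube; starts raised 0.8 to 1.2 rad, sloping up from the hinge towards bench -x. It stays where left (hinge friction 0.12 N m; a push of 3 to 6 N moves it): push it down from above or lead it by its bar.
- clamp_hinge (a point): Centre of the clamp's hinge axis (at x 45, y 50, z 90.5 mm in the bench frame), in mid-thickness of the strap.
- clamp_bar (a point): Centre of the black crossbar (diameter 16 mm, 56 mm long, parallel to bench y) at the free end of the strap, 104 mm from the hinge axis.
- pointer: The pointer's tube (loose, about 0.35 kg, lying in the saddles): steel, diameter 30, 180 mm long, level along bench y; two black collars (diameter 40) bear on the saddles' inner faces, so it cannot slide along. Origin on the axis at the tube's mouth, 70 mm above the table; the tube runs from there to +y. Its y axis is along the tube; it may roll about it.
- tube_seat (a point): Point fixed on the bench where the tube's mouth lies when the pointer is properly in the cradle (on the axis, 30 mm to the -y side of the bench origin, 70 mm up).
- rod: Sliding rod with handle, on the tube's axis. Origin at the tube's mouth when home and moves out with the rod: its distance from pointer is the draw (0 to 130 mm). Steel rod diameter 12; round wooden handle diameter 24, 45 mm long, starting 20 mm from the mouth when home, ending in a disc. The inner spring pulls it in: 4.4 N at home plus 0.8 N per 10 mm.
- rod_grip (a point): Middle of the wooden handle, on its axis, 42.5 mm from the tube's mouth when home, 70 mm above the table. Grip across it here from above, fingers closing along bench x; free all round (50 mm to the board below).
- rod_disc (a point): Centre of the wooden end disc (diameter 36 mm, 6 mm thick), on the rod's axis, 25.5 mm farther out than rod_grip.
- mark_line (a point): Middle of the top of the mark bar: a plain raised aluminium bar lying across the board under the rod's path, 130 mm along bench x, 10 mm wide along bench y, its top 28 mm above the table, axes parallel to the bench's. Where along the board it sits varies: 60 to 105 mm beyond the disc's place at home.
- coffee_tin: bystander: red tin, diameter 100, 140 mm high; origin at its underside
- small_tin: bystander: green tin, diameter 68, 100 mm high, beside the bench on its +x side; origin at its underside
- book: bystander: a lying hardback, 150 x 210 x 35 mm; origin at its underside
- candy_tin: bystander: flat brass tin 120 x 90 x 40 mm on the bench's -x side; origin at its underside
- mug: bystander: white mug, diameter 80, 90 mm high; origin at its underside
- tape_roll: bystander: lying tape roll, diameter 90, 24 mm high, on the bench's -x side; origin at its underside
- brass_bell: bystander: brass hand bell, diameter 66, 88 mm high, on the bench's +x side; origin at its underside

How it is judged:
By the outcome, as a careful person would: the job done as asked, in the order asked, and still so for the second after the job is handed in, while the arm keeps its last pose, push and grip.
It also fails if it takes over 43 s, if anything falls off the work surface, if the arm or the gripper's body presses on something with over 40 N, if the wrist force passes 120 N, or if a joint passes its speed limit or range.

## Working session

There is one attempt and no reset: what is moved stays moved. The work goes in short steps, Python scripts to look and compute and a shell command to move; the robot and the scene stay as the last step left them, time stands still between calls to the robot, and variables do not carry over. Pictures are saved under pics/ and viewed, at most 13 in all, crops included, and the job is handed in when it is done.

```bash
mkdir -p pics; cat > h.py <<'E'
import numpy as np,cv2
from cell import manip
from scipy.spatial.transform import Rotation as R
def par(n):
    p=manip.camera_params(n); f=200/np.tan(np.radians(p['fovy'])/2)
    a=np.array(p['attitude'],float)
    M=a if a.shape==(3,3) else R.from_euler('xyz',a).as_matrix()
    return f,p['cx'],p['cy'],p['k1'],np.array(p['origin'],float),M
def ray(P,uv):
    f,cx,cy,k,o,M=P; d=np.array([(uv[0]-cx)/f,(uv[1]-cy)/f]); s=d.copy()
    for _ in range(30): s=d/(1+k*(s@s))
    v=M@np.array([s[0],s[1],1]); return o,v/np.linalg.norm(v)
def onz(P,uv,z):
    o,v=ray(P,uv); return o+v*(z-o[2])/v[2]
def proj(P,X):
    f,cx,cy,k,o,M=P; c=M.T@(np.array(X,float)-o); s=c[:2]/c[2]; s=s*(1+k*(s@s)); return s*f+[cx,cy]
def tri(a,b):
    (o,v),(p,w)=a,b; t=np.linalg.lstsq(np.c_[v,-w],p-o,rcond=None)[0]
    x,y=o+t[0]*v,p+t[1]*w; return (x+y)/2,np.linalg.norm(x-y)
E
python3 - <<'E'
from h import *
for n in("scene","top","wrist"):
    print(n,manip.camera_params(n)); cv2.imwrite(f'pics/{n}0.png',manip.camera(n)[:,:,::-1])
print(manip.read_state(),manip.tip_reach)
E
```

```text
scene {'fovy': 49.857274109816125, 'cx': 319.8847929670021, 'cy': 202.73134106986416, 'k1': -0.0980025089895866, 'origin': array([1416.80279438,  767.96698079,  952.22393039]), 'attitude': array([-2.22683601, -0.01990095,  2.32353246])}
top {'fovy': 46.99276742107801, 'cx': 321.66518400379016, 'cy': 203.71584330046582, 'k1': 0.04070182763227693, 'origin': array([ 433.37697305,   -8.13986747, 1291.30622907]), 'attitude': array([-3.0363136 , -0.00514422, -1.57669226])}
wrist {'fovy': 58.3888931682159, 'cx': 318.81281023913584, 'cy': 200.49796359028565, 'k1': -0.07844590489365462, 'origin': array([ 70.27772276, 549.94367092, 383.64126011]), 'attitude': array([2.90937551e+00, 1.54130163e-03, 1.32416938e+00])}
{'clock': 0.15, 'joints': array([ 1.25737803e+00,  3.00337274e-01,  1.52139751e+00, -2.91284585e-05,
        1.32070817e+00, -6.65872097e-02]), 'qd': array([ 8.32682817e-05, -5.05165752e-04, -4.68843632e-04,  1.06511361e-03,
       -7.75542042e-04, -6.36070222e-04]), 'effort': array([ 1.50147858e-03, -5.31960154e+01, -3.52816987e+01,  7.08703115e-02,
        2.36264791e-02, -7.40974565e-05]), 'eef_pos': array([134.33187966, 533.16310183, 219.03739748]), 'eef_rot': array([-3.14074236e+00, -2.84236773e-05,  2.89476878e+00]), 'wrist_force': array([ 0.60905367, -0.53585385, -0.56709355]), 'moment': array([-0.01729643,  0.0174923 , -0.05862783]), 'finger_force': 0.0, 'finger_gap': 93.78574744342362} 14.0
```

View pics/top0.png

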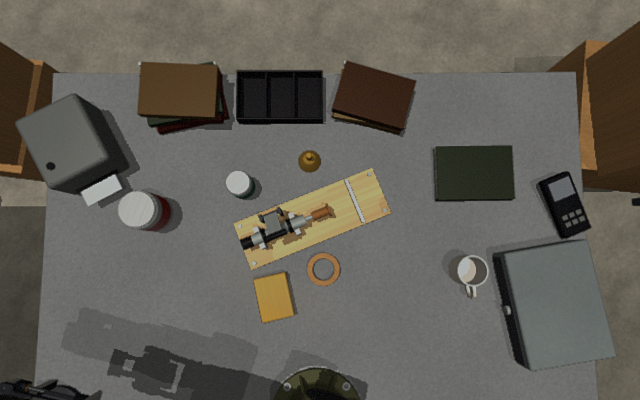

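View pics/scene0.png

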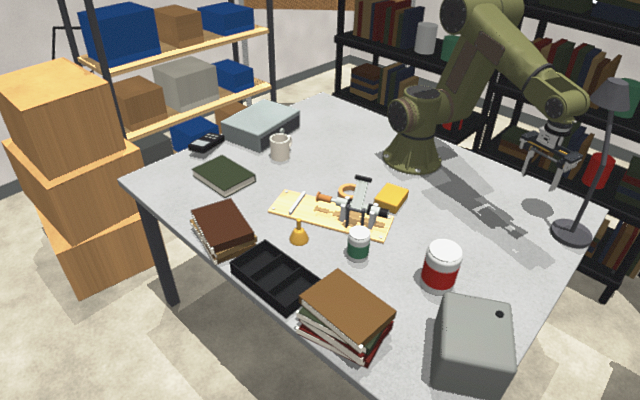

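View pics/wrist0.png

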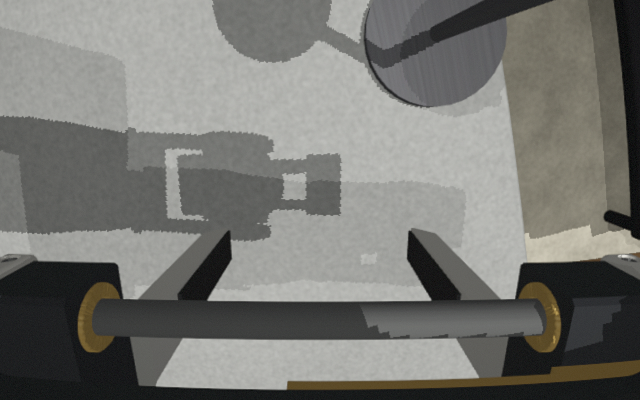

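The top view shows the board with corners near (234,222), (374,169), (392,214) and (250,269), the handle at about (321,212) and the mark bar at about (355,200). In the scene view the clamp's crossbar is at about (362,179). The wrist view shows only the bare table and the lamp.

```bash
python3 - <<'E'
from h import *
P=par('top'); im=cv2.imread('pics/top0.png'); hsv=cv2.cvtColor(im,cv2.COLOR_BGR2HSV)
m=cv2.inRange(hsv,(12,40,120),(28,170,255)); m[:160]=0;m[280:]=0;m[:,:225]=0;m[:,400:]=0
k=cv2.connectedComponentsWithStats(cv2.morphologyEx(m,cv2.MORPH_CLOSE,np.ones((7,7))));i=1+np.argmax(k[2][1:,4])
pts=cv2.findNonZero((k[1]==i).astype(np.uint8)); r=cv2.minAreaRect(pts); b=cv2.boxPoints(r)
W=np.array([onz(P,q,12) for q in b]);print(b.round(1).tolist(),W.round(1).tolist(),[np.linalg.norm(W[j]-W[j-1]).round(1) for j in range(4)])
c=im[160:275,225:400]; cv2.imwrite('pics/topz.png',cv2.resize(c,None,fx=4.5,fy=4.5,interpolation=cv2.INTER_CUBIC))
s=cv2.imread('pics/scene0.png')[165:250,262:412]; cv2.imwrite('pics/scz.png',cv2.resize(s,None,fx=5,fy=5,interpolation=cv2.INTER_CUBIC))
E
```

```text
[[231.6999969482422, 223.1999969482422], [372.20001220703125, 165.89999389648438], [391.3999938964844, 213.0], [250.89999389648438, 270.29998779296875]] [[515.6, 234.6, 12.0], [675.1, -158.6, 12.0], [541.5, -209.9, 12.0], [385.7, 179.9, 12.0]] [np.float64(140.9), np.float64(424.3), np.float64(143.1), np.float64(419.8)]
```

View pics/topz.png

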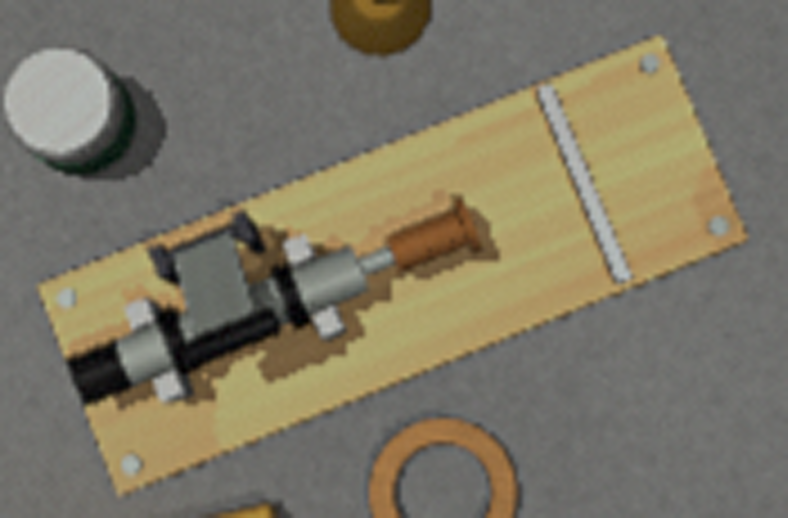

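View pics/scz.png

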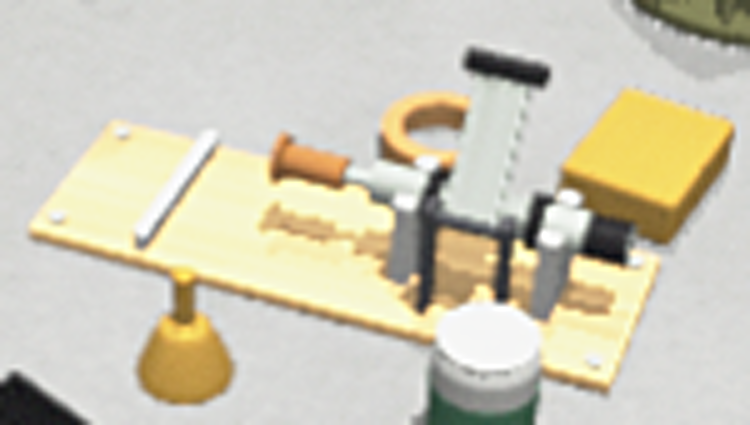

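The top zoom shows the crossbar centre at about (231,340), mark bar ends at (546,90) and (622,277), handle middle at about (430,236) and disc at about (466,224). In the scene zoom the crossbar is at (507,67), the mark bar runs from (211,136) to (141,240), and the disc is at (282,158).

```bash
python3 - <<'E'
from h import *
T=par('top');S=par('scene')
t=lambda u,v:((u+.5)/4.5-.5+225,(v+.5)/4.5-.5+160)
s=lambda u,v:((u+.5)/5-.5+262,(v+.5)/5-.5+165)
C=np.array([onz(T,t(*q),12) for q in[(40,284),(662,37),(747,238),(120,494)]])
print(C.round(1).tolist(),[np.linalg.norm(C[j]-C[j-1]).round(1) for j in range(4)])
Sc=np.array([onz(S,s(*q),12) for q in[(113,122),(660,258),(610,390),(30,235)]]);print('scene corners',Sc.round(1).tolist())
y=(C[0]-C[1])+(C[3]-C[2]);y/=np.linalg.norm(y);x=np.cross(y,[0,0,1.]);mid=C.mean(0)
O=mid+50*y;O[2]=0
print('yaw x',np.arctan2(x[1],x[0]),'O',O)
B=np.c_[x,y,[0,0,1]]
for n,a,b in[('bar',(231,340),(507,67)),('mark',(584,183.5),(176,188)),('disc',(466,223),(281,158)),('handle',(430,236),(312,163)),('hinge',(205,240),(478,215))]:
    X,g=tri(ray(T,t(*a)),ray(S,s(*b)));print(n,X.round(1),'gap',g.round(1),'bench',(B.T@(X-O)).round(1))
X=onz(T,t(584,183.5),28);print('mark top@28',X,B.T@(X-O))
X=onz(T,t(463,225),70);print('disc top@70',X,B.T@(X-O)); X=onz(T,t(430,236),76);print('handle',X,B.T@(X-O))
E
```

```text
[[516.8, 229.6, 12.0], [669.5, -157.2, 12.0], [542.8, -207.8, 12.0], [388.1, 179.0, 12.0]] [np.float64(138.3), np.float64(415.9), np.float64(136.3), np.float64(416.5)]
scene corners [[544.7, -205.8, 12.0], [388.5, 181.1, 12.0], [521.9, 236.5, 12.0], [677.2, -148.6, 12.0]]
yaw x 0.3783215310822902 O [510.82766104  57.36947257   0.        ]
bar [475.2  97.  173.6] gap 0.8 bench [-18.5  50.  173.6]
mark [ 576.3 -106.4   20.9] gap 0.2 bench [   0.4 -176.4   20.9]
disc [547.5 -32.3  71. ] gap 0.3 bench [  1.  -96.9  71. ]
handle [539.6 -10.9  73.8] gap 0.5 bench [  1.5 -74.   73.8]
hinge [533.4 122.3  99.1] gap 8.5 bench [44.9 52.  99.1]
mark top@28 [ 575.59368825 -105.92545831   28.        ] [-1.28657492e-01 -1.75669736e+02  2.80000000e+01]
disc top@70 [546.50674525 -30.64628614  70.        ] [  0.64646268 -94.97027386  70.        ]
handle [539.54832813 -11.04471033  76.        ] [  1.42016555 -74.18463634  76.        ]
```

```bash
cat >> h.py <<'E'
YAW=.3783; O=np.array([510.8,57.4,0.])
def BX(): return R.from_euler('z',YAW).as_matrix()
def bench(X): return BX().T@(np.array(X)-O)
def go(b,world=False):
    s=manip.read_state(); X=np.array(b,float) if world else O+BX()@np.array(b,float)
    M=R.from_euler('xyz',s['eef_rot']).as_matrix(); d=M.T@(X-s['eef_pos'])/10
    a=np.arctan2(M[1,1],M[0,1]); w=(YAW-a+np.pi/2)%np.pi-np.pi/2
    print('shift cm',d.round(2),'roll',round(-np.degrees(w)/5,2),'now bench',bench(s['eef_pos']).round(1),'F',s['wrist_force'].round(1),'t',round(s['clock'],2))
E
python3 -c "
from h import *
go((2,50,215))"
```

```text
shift cm [-45.37 -32.76   0.43] roll 10.84 now bench [-174.1  581.2  219. ] F [ 0.6 -0.5 -0.6] t 0.15
```

```bash
python3 -m creep '[[-1,[-15,-10.9,0],3.6],[-1,[-30,-21.8,0],7.2],[-1,[-45.4,-32.8,0.4],10.84],[-1,[-45.4,-32.8,0.4],10.84],[-1,[-45.4,-32.8,0.4],10.84],[-1,[-45.4,-32.8,0.4],10.84],[-1,[-45.4,-32.8,0.4],10.84],[-1,[-45.4,-32.8,0.4],10.84],[-1,[-45.4,-32.8,0.4],10.84],[-1,[-45.4,-32.8,0.4],10.84],[-1,[-45.4,-32.8,0.4],10.84],[-1,[-45.4,-32.8,0.4],10.84]]'
python3 - <<'E'
from h import *
go((2,50,215)); P=par('wrist'); cv2.imwrite('pics/w1.png',manip.camera('wrist')[:,:,::-1])
print(P[4]); [print(n,proj(P,O+BX()@np.array(b)).round(0)) for n,b in dict(bar=(-18.5,50,173.6),mark=(0,-176,28),handle=(0,-72.5,70)).items()]
E
```

```text
clock: 1.35
eef_pos: [496.4, 100.9, 214.9]
eef_rot: [-3.141, 0.0, 1.945]
wrist_force: [-0.6, 0.5, -0.5]
finger_gap: 2.0
finger_force: 0.0
shift cm [ 0.43 -0.07 -0.01] roll -0.05 now bench [  2.7  45.7 214.9] F [-0.6  0.5 -0.5] t 1.35
[472.71109222 163.46269451 379.58420837]
bar [283. 223.]
mark [317. 372.]
handle [316. 312.]
```

View pics/w1.png

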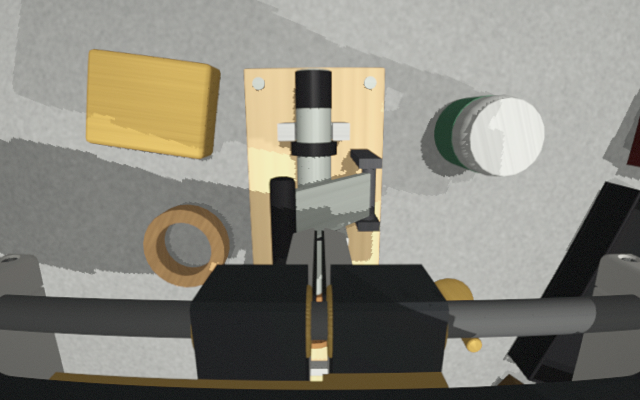

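The wrist view shows the crossbar centre at (283,222), exactly where predicted. The closed fingers are over the strap, so I'll push down.

```bash
python3 -m creep '[[-1,[0,0,1],0],[-1,[0,0,2],0],[-1,[0,0,3],0],[-1,[0,0,4],0],[-1,[0,0,5],0],[-1,[0,0,6],0],[-1,[0,0,7],0],[-1,[0,0,8],0],[-1,[0,0,9],0],[-1,[0,0,10],0],[-1,[0,0,10.4],0],[-1,[0,0,10.4],0]]'
python3 -c "
from h import *
go((2,50,108.5))"
```

```text
clock: 2.6
eef_pos: [494.2, 104.3, 110.7]
eef_rot: [-3.141, -0.0, 1.949]
wrist_force: [-0.1, 0.1, -0.6]
finger_gap: 0.6
finger_force: 0.0
shift cm [0.03 0.01 0.22] roll -0.0 now bench [  1.9  49.7 110.7] F [-0.1  0.1 -0.6] t 2.6
```

```bash
python3 -m creep '[[-1,[0,0,0.15],0],[-1,[0,0,0.3],0],[-1,[0,0,0.3],0]]'; python3 - <<'E'
from h import *
go((2,50,108.5)); cv2.imwrite('pics/s2.png',cv2.resize(manip.camera('scene')[150:250,262:412,::-1],None,fx=5,fy=5,interpolation=cv2.INTER_CUBIC))
E
```

```text
clock: 2.9
eef_pos: [494.7, 104.4, 108.8]
eef_rot: [3.141, 0.0, 1.949]
wrist_force: [-0.2, -0.7, 1.5]
finger_gap: 0.6
finger_force: 0.7
shift cm [ 0.04 -0.03  0.03] roll -0.0 now bench [  2.3  49.6 108.8] F [-0.2 -0.7  1.5] t 2.9
```

View pics/s2.png

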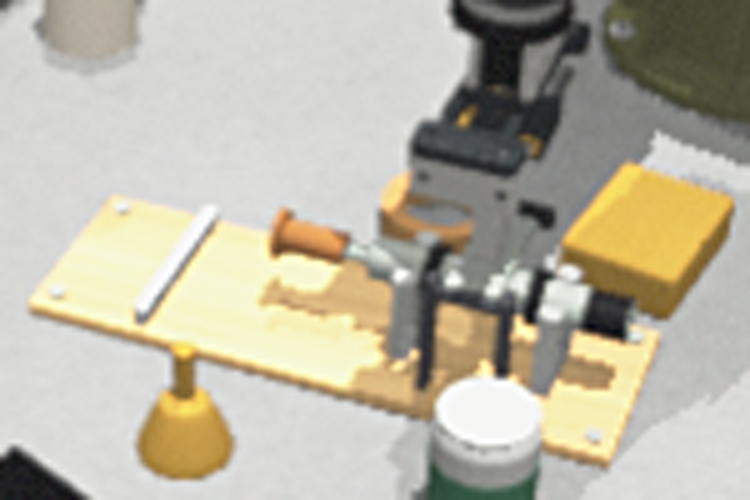

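The scene crop shows the fingers on the strap and the crossbar end at about (538,215). The strap is nearly level, so I'll press on until the stop resists.

```bash
python3 -m creep '[[-1,[0,0,0.1],0],[-1,[0,0,0.2],0],[-1,[0,0,0.2],0]]'; python3 -m creep '[[-1,[0,0,0.1],0],[-1,[0,0,0.1],0]]'
```

```text
clock: 3.25
eef_pos: [494.8, 104.4, 108.4]
eef_rot: [3.14, 0.0, 1.949]
wrist_force: [-10.0, -2.2, 25.0]
finger_gap: 0.4
finger_force: 12.5
clock: 3.45
eef_pos: [494.9, 104.4, 108.3]
eef_rot: [3.14, 0.001, 1.949]
wrist_force: [-15.9, -2.9, 36.2]
finger_gap: 0.1
finger_force: 18.0
```

Hard stop reached at strap level (tip height about 94 mm). Next I'll lift and look at the mark bar and disc from two wrist positions.

```bash
python3 -m creep '[[-1,[0,0,-4],0],[-1,[0,0,-9],0],[0,[-4,0,-10],0],[1,[-9,0,-10],0],[1,[-14,0,-10],0],[1,[-19,0,-10],0],[1,[-24,0,-10],0],[1,[-24,0,-10],0],[1,[-24,0,-10],0],[1,[-24,0,-10],0]]'
python3 - <<'E'
from h import *
import pickle
go((0,-190,208)); P=par('wrist'); im=manip.camera('wrist')[:,:,::-1]; cv2.imwrite('pics/wa.png',im); pickle.dump(P,open('a.pkl','wb'))
E
python3 -m creep '[[1,[-3,0,0],0],[1,[-6,0,0],0],[1,[-6,0,0],0],[1,[-6,0,0],0],[1,[-6,0,0],0]]'
python3 - <<'E'
from h import *
import pickle
go((0,-190,208)); P=par('wrist'); im=manip.camera('wrist')[:,:,::-1]; cv2.imwrite('pics/wb.png',im); pickle.dump(P,open('b.pkl','wb'))
a=cv2.imread('pics/wa.png'); cv2.imwrite('pics/wab.png',np.vstack([a[:300],im[:300]])[:,0:640])
E
```

```text
clock: 4.45
eef_pos: [582.8, -117.7, 205.4]
eef_rot: [-3.142, -0.0, 1.95]
wrist_force: [0.6, -1.4, 0.4]
finger_gap: 61.0
finger_force: 0.0
shift cm [-0.06 -0.23 -0.26] roll 0.01 now bench [   2.3 -189.4  205.4] F [ 0.6 -1.4  0.4] t 4.45
clock: 5.0
eef_pos: [605.1, -173.1, 205.7]
eef_rot: [3.142, -0.0, 1.95]
wrist_force: [-0.2, -0.7, -0.4]
finger_gap: 93.7
finger_force: 0.0
shift cm [ 5.9  -0.24 -0.23] roll 0.01 now bench [   2.5 -249.   205.7] F [-0.2 -0.7 -0.4] t 5.0
```

View pics/wab.png

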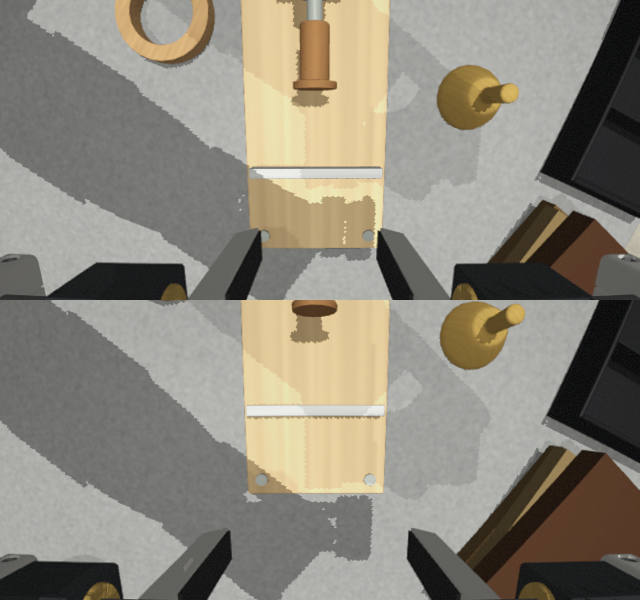

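The upper picture (A) shows the disc at about (314,86) and the mark bar at rows 168–179. The lower one (B) has the bar at rows 105–116 and the disc at about (314,6). The tool is square to the bench.

```bash
python3 - <<'E'
from h import *
import pickle
res={}
for n in 'ab':
    P=pickle.load(open(n+'.pkl','rb')); im=cv2.imread(f'pics/w{n}.png'); hsv=cv2.cvtColor(im,cv2.COLOR_BGR2HSV)
    c=slice(150,190) if n=='a' else slice(95,125)
    print(n,c.start,hsv[c,285:345].mean(1).astype(int)[:,1:].tolist())
    m=cv2.inRange(hsv,(5,100,60),(16,255,230)); m[:,:280]=0;m[:,350:]=0;m[120:]=0
    w=[(r,np.flatnonzero(m[r]).min(),np.flatnonzero(m[r]).max()) for r in range(120) if m[r].sum()>255*25]; print(w[-14:], w[len(w)//2:len(w)//2+2])
    d=(P,hsv)
E
```

```text
a 150 [[74, 234], [74, 234], [74, 234], [75, 234], [74, 234], [74, 234], [74, 234], [75, 234], [74, 234], [74, 234], [75, 234], [74, 234], [75, 234], [75, 234], [76, 235], [79, 233], [71, 190], [22, 121], [6, 141], [5, 219], [5, 223], [5, 221], [5, 220], [5, 221], [5, 220], [5, 218], [5, 216], [4, 215], [32, 190], [75, 233], [75, 235], [74, 234], [75, 234], [74, 234], [74, 234], [73, 235], [71, 235], [70, 235], [67, 236], [64, 237]]
[(76, np.int64(300), np.int64(328)), (77, np.int64(300), np.int64(328)), (78, np.int64(300), np.int64(328)), (79, np.int64(300), np.int64(328)), (80, np.int64(298), np.int64(328)), (81, np.int64(296), np.int64(334)), (82, np.int64(294), np.int64(335)), (83, np.int64(293), np.int64(336)), (84, np.int64(293), np.int64(336)), (85, np.int64(293), np.int64(336)), (86, np.int64(294), np.int64(336)), (87, np.int64(293), np.int64(336)), (88, np.int64(294), np.int64(335)), (89, np.int64(297), np.int64(328))] [(56, np.int64(300), np.int64(328)), (57, np.int64(300), np.int64(328))]
b 95 [[76, 231], [76, 231], [76, 231], [76, 231], [76, 231], [76, 231], [76, 231], [76, 232], [78, 231], [70, 217], [22, 207], [4, 221], [5, 223], [5, 223], [5, 223], [5, 223], [5, 223], [5, 221], [5, 219], [5, 217], [14, 186], [72, 160], [91, 181], [81, 212], [76, 229], [75, 232], [75, 232], [75, 232], [75, 232], [75, 232]]
[(1, np.int64(294), np.int64(334)), (2, np.int64(293), np.int64(335)), (3, np.int64(292), np.int64(335)), (4, np.int64(292), np.int64(336)), (5, np.int64(292), np.int64(336)), (6, np.int64(292), np.int64(336)), (7, np.int64(292), np.int64(336)), (8, np.int64(292), np.int64(336)), (9, np.int64(292), np.int64(335)), (10, np.int64(293), np.int64(335)), (11, np.int64(293), np.int64(334)), (12, np.int64(294), np.int64(334)), (13, np.int64(296), np.int64(332)), (14, np.int64(297), np.int64(329))] [(7, np.int64(292), np.int64(336)), (8, np.int64(292), np.int64(336))]
```

```bash
python3 - <<'E'
from h import *
import pickle
A,B=[pickle.load(open(n+'.pkl','rb')) for n in 'ab']
for n,a,b,z in[('mark',(315.5,173.4),(315,110.0),28),('disc',(314.5,85.3),(314,6),70)]:
    X,g=tri(ray(A,a),ray(B,b)); print(n,X.round(1),round(g,1),'bench',bench(X).round(1),'planes',bench(onz(A,a,z)).round(1),bench(onz(B,b,z)).round(1))
X=bench(onz(A,(314,45),82));print('handle axis x',X)
print('disc widths mm',np.linalg.norm(onz(A,(293,85),70)-onz(A,(336.5,85),70)))
go((0,-70.5,110))
E
```

```text
mark [ 575.4 -107.2   28.2] 0.2 bench [  -0.8 -176.8   28.2] planes [  -0.7 -176.9   28. ] [  -0.9 -176.8   28. ]
disc [546.3 -34.6  74. ] 0.2 bench [ -1.  -98.6  74. ] planes [ -1.  -98.3  70. ] [ -1.1 -97.5  70. ]
handle axis x [ -1.14999017 -69.40520157  82.        ]
disc widths mm 35.10377118838861
shift cm [17.86 -0.23  9.57] roll 0.01 now bench [   2.5 -249.1  205.7] F [-0.5 -0.1 -0.2] t 5.05
```

Mark and disc heights check out (28 and about 72 mm), and the draw needed is about 79 mm. I'll move over the handle, descend and grip.

```bash
python3 -m creep '[[1,[5,-0.35,0],0],[1,[10,-0.35,0],0],[1,[15,-0.35,0],0],[1,[17.65,-0.35,0],0],[1,[17.65,-0.35,2],0],[1,[17.65,-0.35,5],0],[1,[17.65,-0.35,8],0],[1,[17.65,-0.35,11],0],[1,[17.65,-0.35,13],0],[1,[17.65,-0.35,14.05],0],[1,[17.65,-0.35,14.05],0],[1,[17.65,-0.35,14.05],0]]'
python3 -c "
from h import *
go((-1,-72.5,65))"
```

```text
clock: 6.25
eef_pos: [537.2, -11.5, 66.0]
eef_rot: [3.14, 0.001, 1.949]
wrist_force: [-0.4, 0.2, 0.3]
finger_gap: 93.7
finger_force: 0.0
shift cm [ 0.13 -0.01  0.1 ] roll 0.0 now bench [ -0.9 -73.8  66. ] F [-0.4  0.2  0.3] t 6.25
```

```bash
python3 -m creep '[[-1,[0,0,0],0],[-1,[0,0,0],0],[-1,[0,0,0],0],[-1,[0,0,0],0],[-1,[0,0,0],0],[-1,[0,0,0],0],[-1,[0,0,0],0],[-1,[0,0,0],0]]' 40
python3 -m creep '[[-1,[-0.7,0,0],0],[-1,[-1.4,0,0],0],[-1,[-2.1,0,0],0],[-1,[-2.8,0,0],0],[-1,[-3.5,0,0],0],[-1,[-4.2,0,0],0],[-1,[-4.9,0,0],0],[-1,[-5.6,0,0],0],[-1,[-6.3,0,0],0],[-1,[-6.3,0,0],0],[-1,[-6.3,0,0],0]]'
python3 -c "
from h import *
go((-1,-151.3,65))"
```

```text
clock: 7.05
eef_pos: [536.8, -11.7, 64.9]
eef_rot: [-3.142, -0.0, 1.949]
wrist_force: [-0.3, 1.3, 0.0]
finger_gap: 33.6
finger_force: 0.0
clock: 8.15
eef_pos: [559.8, -70.1, 64.6]
eef_rot: [-3.141, -0.002, 1.948]
wrist_force: [-2.7, 7.8, 1.2]
finger_gap: 23.0
finger_force: 40.0
shift cm [-1.47  0.06 -0.04] roll -0.01 now bench [  -1.5 -136.6   64.6] F [-2.7  7.8  1.2] t 8.15
```

The fingers were still closing when the pull began, so the grip sits somewhat off the handle's middle. I'll measure where the disc is.

```bash
python3 - <<'E'
from h import *
T=par('top');t=manip.camera('top')[:,:,::-1];s=manip.camera('scene')[:,:,::-1];w=manip.camera('wrist')[:,:,::-1]
z=lambda i,f:cv2.resize(i,None,fx=f,fy=f,interpolation=cv2.INTER_CUBIC)
a=z(t[165:255,255:385],4);b=z(s[175:235,262:392],4)   # 520 wide
cv2.imwrite('pics/c3.png',np.vstack([a,b[:240]]))
E
```

```text
(no output)
```

View pics/c3.png

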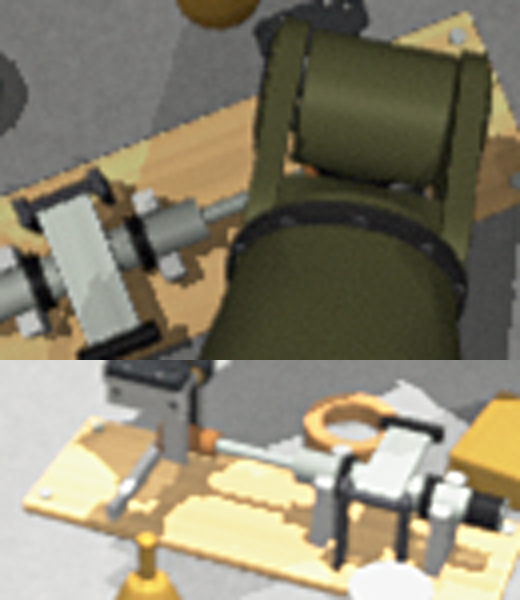

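The crops show the clamp level over the tube. The disc is hidden by the gripper, and only the handle's inner end is visible, at about (215,441) in the scene part. Next I'll try the wrist view for the handle's inner end.

```bash
python3 - <<'E'
from h import *
import pickle
P=par('wrist');w=manip.camera('wrist')[:,:,::-1];cv2.imwrite('pics/w3.png',w);pickle.dump(P,open('c.pkl','wb'))
for y in(-90,-100,-105,-110,-136): print(y,proj(P,O+BX()@np.array([-1,y,82.])).round(1),proj(P,O+BX()@np.array([-1,y,70.])).round(1))
cv2.imwrite('pics/w3z.png',cv2.resize(w[150:370,220:420],None,fx=2.7,fy=2.7,interpolation=cv2.INTER_CUBIC))
E
```

```text
-90 [318.7 166. ] [318.7 162.3]
-100 [318.7 189.6] [318.7 184.3]
-105 [318.7 201.2] [318.7 195.1]
-110 [318.7 212.6] [318.7 205.7]
-136 [318.7 269. ] [318.8 258.6]
```

View pics/w3z.png

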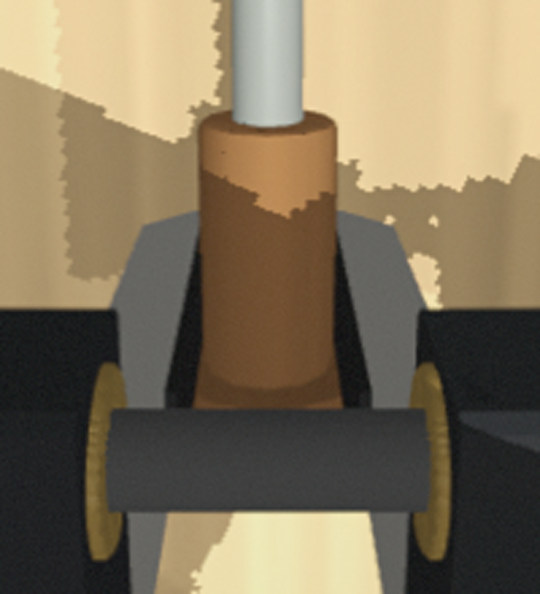

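The wrist crop shows the handle's inner end at about zoom row 126 (image row 197), with the pads well on the handle short of the disc. That puts the disc at y of about -153, so about 23.5 mm more is needed.

```bash
python3 -m creep '[[-1,[-0.6,0,0],0],[-1,[-1.2,0,0],0],[-1,[-1.8,0,0],0],[-1,[-2.35,0,0],0],[-1,[-2.35,0,0],0],[-1,[-2.35,0,0],0],[-1,[-2.35,0,0],0]]'
python3 - <<'E'
from h import *
go((-1,-160.2,65))
P=par('wrist');w=manip.camera('wrist')[:,:,::-1];cv2.imwrite('pics/w4.png',w)
for r in (-127,-128,-129,-130): print(r,proj(P,O+BX()@np.array([-1,r,82.])).round(1),proj(P,O+BX()@np.array([-1,r,70.])).round(1))
# mark bar seen? and tube mouth as reference
for n,b in dict(mark=(30,-176.8,28),mouth=(-1,-30,85),mark2=(-30,-176.8,28)).items(): print(n,proj(P,O+BX()@np.array(b,float)).round(1))
z=cv2.resize(w[150:370,220:420],None,fx=2.7,fy=2.7,interpolation=cv2.INTER_CUBIC)
s=cv2.resize(manip.camera('scene')[175:235,262:362,::-1],None,fx=4,fy=4,interpolation=cv2.INTER_CUBIC)
q=np.zeros((z.shape[0],z.shape[1]+0,3),np.uint8)
cv2.imwrite('pics/w4z.png',z)
hs=cv2.cvtColor(w,cv2.COLOR_BGR2HSV)
print(hs[190:206,302:306].mean(1).astype(int).tolist()); print(hs[190:206,317:321].mean(1).astype(int).tolist())
E
```

```text
clock: 9.05
eef_pos: [568.3, -91.5, 64.6]
eef_rot: [-3.141, -0.002, 1.949]
wrist_force: [-2.0, 9.5, 1.3]
finger_gap: 23.1
finger_force: 40.0
shift cm [-0.06  0.05 -0.05] roll -0.0 now bench [  -1.5 -159.6   64.6] F [-2.   9.5  1.3] t 9.05
-127 [318.8 198.5] [318.9 192.6]
-128 [318.8 200.8] [318.9 194.8]
-129 [318.8 203.1] [318.9 196.9]
-130 [318.8 205.4] [318.9 199.1]
mark [370.4 259. ]
mouth [318.8 -56.1]
mark2 [271. 259.]
[[18, 96, 142], [15, 123, 102], [14, 143, 96], [14, 138, 98], [13, 141, 99], [13, 145, 103], [14, 146, 106], [14, 145, 110], [14, 145, 121], [14, 143, 147], [15, 142, 160], [15, 140, 162], [15, 141, 161], [15, 141, 162], [15, 142, 161], [15, 140, 161]]
[[47, 11, 198], [47, 11, 198], [46, 11, 198], [48, 11, 198], [49, 12, 199], [50, 12, 200], [32, 17, 175], [14, 97, 113], [14, 155, 106], [14, 148, 123], [15, 143, 162], [16, 136, 189], [15, 134, 189], [15, 136, 188], [15, 135, 187], [15, 136, 187]]
```

View pics/w4z.png

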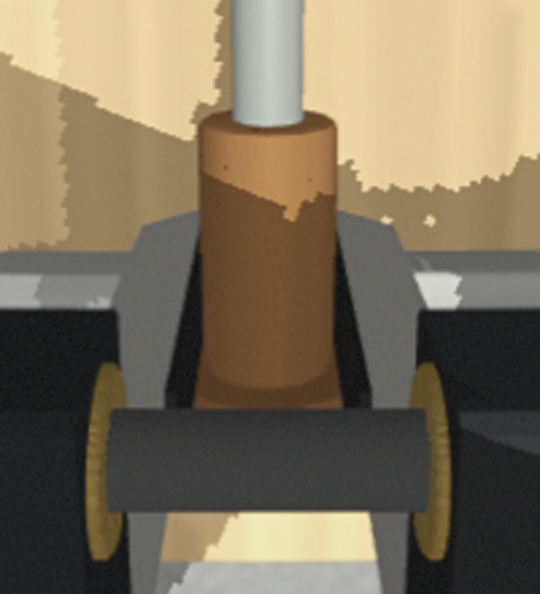

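The wrist crop shows no slip: the handle's inner end is still at row ~197 relative to the gripper. The disc is at about y -176.3, and the bar's inner edge at row ~252 puts the bar at about -177. I'll nudge it 0.6 mm, let it settle and hand in.

```bash
python3 -m creep '[[-1,[-0.06,0,0],0],[-1,[-0.06,0,0],0],[-1,[-0.06,0,0],0],[-1,[-0.06,0,0],0],[-1,[-0.06,0,0],0]]'
python3 -c "
from h import *
go((-1,-160.2,65)); print(manip.sign_off())"
```

```text
clock: 9.65
eef_pos: [568.5, -92.0, 64.5]
eef_rot: [-3.141, -0.002, 1.949]
wrist_force: [-2.8, 9.7, 0.8]
finger_gap: 22.8
finger_force: 40.0
shift cm [-0.    0.06 -0.05] roll -0.0 now bench [  -1.6 -160.2   64.5] F [-2.8  9.7  0.8] t 9.65
the job is handed in; nothing more can be done
None
```

The job is handed in: the clamp is fully down, and the rod is drawn about 79 mm and still held at 40 N, with the disc over the mark bar to within about 1 mm by my measurements; the sign-off returned no verdict.

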